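Clear the jam jar and lower the bread bin's fall front

ROBOT

A 6-joint arm with a two-finger parallel gripper is mounted at the origin on a cart in front of the work surface, level with it; the furniture and walls round the work are solid. World frame = base frame: x ahead of the robot, y to its left, z up, the work surface at z = 0. Lengths are in m, angles in rad, forces in N, time in s.
With the tool pointing down it reaches from about 0.35 to 0.775 m from the base axis. Payload 5.5 kg.
Tool frame: the origin (TCP) lies between the finger pads; the fingertips stand 14 mm ahead of it and the grasp point (between the pads) lies 5 mm behind it; z points along the fingers, y is the line along which they close (so a half turn about z gives the same grasp; the last joint's range is limited). The gripper opens to 85 mm and grips with 20 to 120 N. Pads are 22 mm wide; open, the fingers measure 114 mm over their backs; the gripper's body (76 mm by 85 mm) begins 54 mm behind the grasp point. The pads swing forward as they close: fully open they stand 13 mm farther back than shut.
Start: joints at [-1.425, 0.313, 0.046, 1.304, 0, 1.431], TCP at [0.162, -0.552, 0.245] pointing down, gripper open.
Joint ranges: [-2.76, 2.76], [-0.86, 1.69], [-1.03, 1.26], [-2.2, 2.34], [-1.47, 1.5], [-3.14, 3.14]. Speed limits (rad/s): [2.57, 2.57, 3.14, 3.14, 3.14, 3.14].

INTERFACE

Orientations are given as a unit quaternion [w, x, y, z].
In Python, from station import status, viewer, bot gives the robot as it stands.
- The arm moves only by the tool step_hand, called after "Call:" as name(argument=value, ...), one argument or row to a line, values as JSON. Schema: {"type":"object","properties":{"motion":{"type":"array","items":{"type":"array","prefixItems":[{"type":"array","items":{"type":"number"},"minItems":3,"maxItems":3},{"type":"array","items":{"type":"number"},"minItems":3,"maxItems":3}],"minItems":2,"maxItems":2},"minItems":1,"maxItems":20},"jaw":{"type":"number"},"grip_n":{"type":"number"},"only":{"type":"string"},"quiet":{"type":"boolean"},"lines":{"type":"string"}},"required":["motion"],"additionalProperties":false}. motion is a list of rows, 1 to 20 of them, each written [[dx, dy, dz], [rx, ry, rz]]: dx, dy, dz in fractions of the full range, 1 being 0.75 m, then a rotation vector rx, ry, rz in normalised numbers (1 is 4 rad); each row is the pose to reach, as a shift and turn from the pose commanded when the call began, along the tool's axes at that moment; what a row does not reach only later rows make up. A row lasts 1/8 s, in which the tool goes at most 0.0625 m and 0.188 rad, less where a joint would pass 70% of its speed; a pose out of reach is approached as far as the arm can. jaw is the finger opening in m, set as the call begins (left out keeps the last). The fingers move at their own pace and stop on an object; grip_n is the grip in N (left out, the last holds). Time passes only in rows, so rows that do not move let the fingers close. The tool returns the time, the measured TCP pose, the force, the opening and the grip force at its end. only (a regular expression) keeps the lines of the reply that match it, lines (a string "A,B") keeps lines A to B, and quiet returns only ok. Input that does not fit is refused with a message, and nothing moves.
- status.read_state(): the state, without advancing time (a new reading comes with each control period).
- viewer.get_image(name): name is "scene" or "top" or "wrist"; returns the picture (420x560x3 uint8, blue, green, red); there is no depth.
- viewer.get_calibration(name): a dict with "K" (3x3 intrinsics, pixels), "k1" (the pictures are not rectified: a ray, as slopes to the right and down, at radius r is drawn at 1 + k1 r^2 times it, then the intrinsics apply), "T" (4x4, takes a point from camera to world coordinates). Camera axes: x right, y down, z forward; pixel columns grow to the right and rows downward; lengths in m; the calibration is good to about 2 mm. A picture is of the moment at which its call begins: read the wrist's pose just before it. get_calibration takes no time and is no camera call; for the wrist camera it gives the pose at the moment of the call.
- bot.hand_in(): hands the job in; it is judged then, once.
The state is a dict: "t": time; "joint_pos": joint angles; "qd": joint speeds; "tau": joint torques, N m; "tcp_pos": TCP position; "tool_rot": TCP orientation; "wrist_force": force on the tool from outside, world axes, zero at the start; "moment": the same for the moment, N m; "gripper_width": finger opening in m; "grasp_force": force on a finger pad.
Only numpy, scipy, OpenCV 4.12 (cv2) and the standard library are available. Lean on these libraries where they do the work, as an engineer would, in place of code of your own. Each camera call takes 0.05 s, during which the arm holds its last target. There are 200 camera calls.

TASK

Open the bread bin so that the bread can go in. Its wooden front flap folds down onto the space where the jam jar is now standing, so first set the jar upright on the worktop to one side of the bin's front, wholly clear of the flap's path; then take the flap by its tongue and bring it all the way down, and let go. The pepper mill and spice jars on top of the bin, and the tub on the worktop, stay standing where they are.

Things in the scene. Friction and masses are not known exactly. Their poses are not given: they have to be found in the camera images.
- bread_bin: compact bread bin: white steel box, wooden front flap; fixed; 320 wide (its y) x 130 deep (its x), roof 150 mm high. Origin: centre of its underside, on the worktop; the front faces its -x. A mill and two spice jars stand along the roof's front edge, just behind the tongue: a gripper upright over the tongue would strike them, so tilt it 25 to 45 degrees, wrist towards the robot.
- flap (a joint): hinge at the flap's lower edge, axis along the bin's y: 0 = shut (upright), grows as the top comes forwards and down; stop at 1.47 rad, nearly level. Starts shut or up to 0.06 ajar. Board 320 wide, 14 thick, from 28 to 152 mm above the worktop when shut. Hinge friction (3 to 5 N at the tongue) holds it at any angle; no catch. Once down it reaches 238 mm in front of the bin's origin.
- flap_hinge (a point): point on the flap's hinge axis at mid-width: 73 mm in front of the bin's origin (bin's -x) and 36 mm above the worktop. Axes as the bin's.
- tongue (a point): grip point of the wooden tongue rising from the middle of the flap's top edge: 40 mm wide (y), 10 thick, leaning 15 degrees forwards, rounded tip 49 mm above the board. The point is 20 mm below the tip; shut, it is 9 mm in front of and 146 mm above the hinge axis; fully down, 42 mm above the worktop. Pinch across the 40 mm; it can turn between the pads. Axes turn with the flap.
- jam_jar: jam jar of clear glass with a yellow metal lid, 60 (its x) x 68 (its y) x 86 mm tall, about 280 g, lid 61 mm across at 76 to 86 mm. Origin: centre of its underside. It starts upright on the worktop in front of the bin, where the flap would strike it, its x roughly along the bin's y.
- mill: dark wooden pepper mill, 58 mm across, 170 mm tall, standing on the bin's roof near its front edge. Origin: centre of its underside. Leave it where it is.
- herb_jar: glass spice jar with a black cap, round, 41 mm across and 105 mm tall, standing on the bread bin's roof near its front edge. Origin: centre of its underside. Leave it where it is.
- spice_jar: glass spice jar with a black cap, round, 41 mm across and 105 mm tall, standing on the bread bin's roof near its front edge. Origin: centre of its underside. Leave it where it is.
- tub: white plastic tub with red cherries, 72 mm across, 71 mm tall, on the worktop to the left. Origin: centre of its underside. Leave it where it is.
Things that resemble listed ones, but are neither listed nor needed, are in the scene too. Of the things like the jam_jar, leave any that is black; of the rest the larger one is meant.

How it is judged:
By the outcome, as a careful person would: the job done as asked, in the order asked, and still so for the second after the job is handed in, with the robot touching nothing.
It also fails if it takes over 56 s, if anything falls off the work surface, if the arm or the gripper's body presses on something with over 40 N, if the wrist force passes 120 N, or if a joint passes its speed limit or range.

## Working session

There is one attempt and no reset: what is moved stays moved. The work goes in short steps, Python scripts to look and compute and a tool call to move; the robot and the scene stay as the last step left them, time stands still between calls to the robot, and variables do not carry over. Pictures are saved under pics/ and viewed, at most 10 in all, crops included, and the job is handed in when it is done.

```bash
mkdir -p pics; ls; python3 - <<'E'
from station import status, viewer, bot
import cv2
s=status.read_state();print(s['t'],s['tcp_pos'],s['tool_rot'])
for n in('scene','top'):
    cv2.imwrite(f'pics/{n}0.png',viewer.get_image(n)); c=viewer.get_calibration(n);print(n,c)
E
```

```text
pics
0.0 [ 0.16199191 -0.55119348  0.24441368] [-9.18901580e-04  9.89809266e-01  1.42396534e-01 -1.91967239e-05]
scene {'K': array([[539.49496588,   0.        , 277.86915584],
       [  0.        , 539.49496588, 217.24713363],
       [  0.        ,   0.        ,   1.        ]]), 'k1': -0.03882989426434706, 'T': array([[-0.5908157 , -0.5457485 ,  0.59421829, -0.25603681],
       [-0.80659917,  0.41624089, -0.41969192,  0.73122208],
       [-0.01829171, -0.72725655, -0.68612194,  1.06234635],
       [ 0.        ,  0.        ,  0.        ,  1.        ]])}
top {'K': array([[387.35067069,   0.        , 276.03975827],
       [  0.        , 387.35067069, 213.89475998],
       [  0.        ,   0.        ,   1.        ]]), 'k1': 0.017349056631375027, 'T': array([[ 0.02255375, -0.99522476,  0.09496843,  0.43910902],
       [-0.9993223 , -0.02520634, -0.02682482,  0.18449028],
       [ 0.02909053, -0.09429907, -0.9951188 ,  1.05411529],
       [ 0.        ,  0.        ,  0.        ,  1.        ]])}
```

View pics/scene0.png

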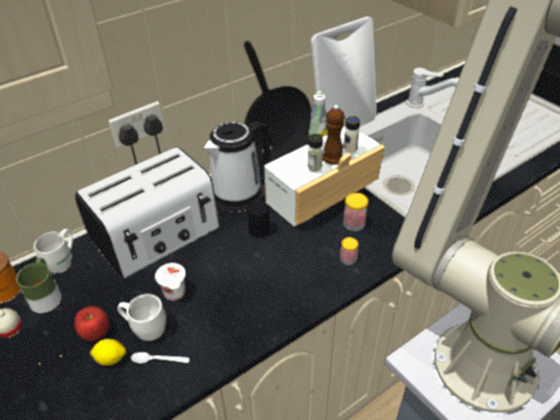

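View pics/top0.png

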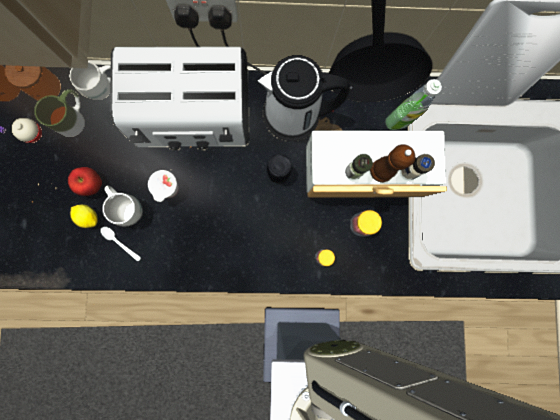

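The views show the bin (top view cols 307–445, rows 131–197), jam jar lid near (368,222), a smaller decoy at (326,258), a black jar at (279,167) and the sink to the right. I'll crop for precision.

```bash
python3 - <<'E'
import cv2
a=cv2.imread('pics/top0.png')[120:275,255:455]; cv2.imwrite('pics/topc.png',cv2.resize(a,None,fx=3.9,fy=3.8,interpolation=cv2.INTER_CUBIC))
a=cv2.imread('pics/scene0.png')[85:275,235:395]; cv2.imwrite('pics/scec.png',cv2.resize(a,None,fx=3,fy=3,interpolation=cv2.INTER_CUBIC))
E
cat > h.py <<'E'
import numpy as np, cv2
from station import status, viewer
from scipy.spatial.transform import Rotation as R
def ray(n,uv,c=None):
    c=c or viewer.get_calibration(n); K=c['K']; d=(np.array(uv,float)-K[:2,2])/K[0,0]
    s=d.copy()
    for _ in range(20): s=d/(1+c['k1']*(s@s))
    return c['T'][:3,3], c['T'][:3,:3]@np.r_[s,1]
def atz(n,uv,z,c=None):
    o,d=ray(n,uv,c); return (o+d*(z-o[2])/d[2]).round(4)
def proj(n,p,c=None):
    c=c or viewer.get_calibration(n); T=c['T']; q=T[:3,:3].T@(np.array(p)-T[:3,3]); s=q[:2]/q[2]
    return (c['K'][:2,:2]@(s*(1+c['k1']*(s@s)))+c['K'][:2,2]).round(1)
def tri(a,b):
    (o,d),(p,e)=ray(*a),ray(*b); A=np.c_[d,-e]; t=np.linalg.lstsq(A,p-o,rcond=None)[0]
    x,y=o+t[0]*d,p+t[1]*e; return ((x+y)/2).round(4), np.linalg.norm(x-y).round(4)
def pose():
    s=status.read_state(); q=s['tool_rot']; return s['tcp_pos'],R.from_quat([q[1],q[2],q[3],q[0]])
def go(p,Rt):
    """shift (tool axes) and rotvec from now"""
    x,r=pose(); print('shift',r.inv().apply(np.array(p)-x).round(4),'rot',(r.inv()*Rt).as_rotvec().round(4))
E
```

```text
(no output)
```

View pics/topc.png

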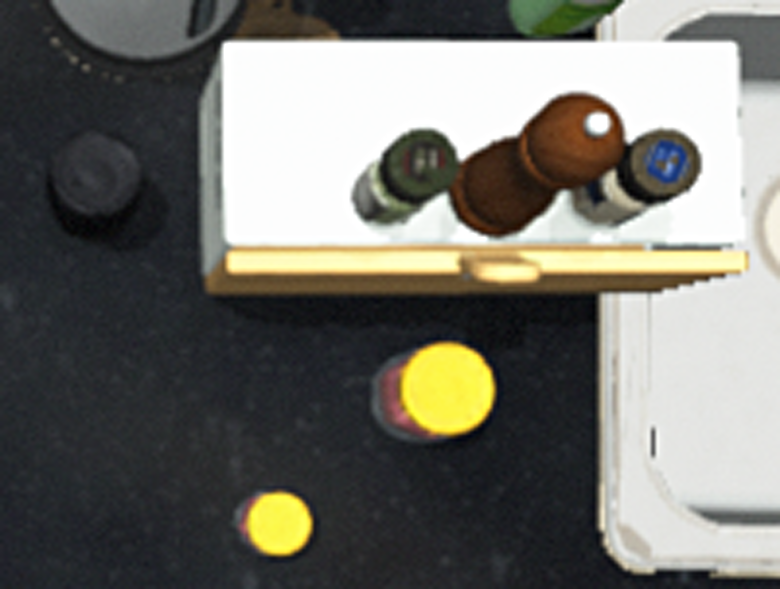

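View pics/scec.png

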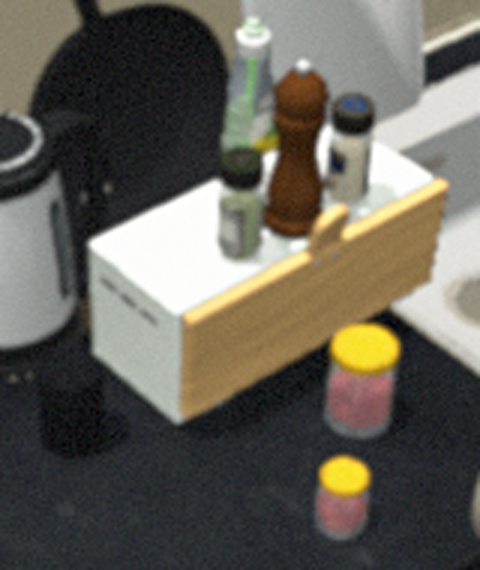

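```bash
python3 - <<'E'
from h import *
T=lambda u,v:(255+u/3.9,120+v/3.8); S=lambda u,v:(235+u/3,85+v/3)
for nm,uv,z in [('roofBL',(222,40),.15),('roofBR',(740,40),.15),('flapFL',(228,272),.152),('flapFR',(747,270),.152),('flapBL',(207,293),.028),('lid',(448,389),.086),('lidL',(400,389),.086),('lidR',(496,389),.086),('small',(279,524),.06),('black',(97,173),.08),('tipL',(462,268),.19),('tipR',(541,268),.19)]:
    print(nm,atz('top',T(*uv),z))
for nm,uv,z in [('flapTL',(185,320),.152),('flapTR',(447,186),.152),('flapBL',(183,417),.0),('lid',(366,347),.086),('small',(344,475),.06),('roofBL',(90,243),.15)]:
    print('s',nm,atz('scene',S(*uv),z))
print(tri(('top',T(448,389)),('scene',S(366,347))),tri(('top',T(503,265)),('scene',S(330,222))),tri(('top',T(279,524)),('scene',S(344,475))))
for u in [(162,184)]: print('tub',atz('top',u,.071))
for u in [(410,215),(410,170),(413,265)]: print('sink',atz('top',u,.0))
E
```

```text
roofBL [0.7284 0.0786 0.15  ]
roofBR [ 0.738  -0.2429  0.15  ]
flapFL [0.5803 0.0731 0.152 ]
flapFR [ 0.59   -0.2438  0.152 ]
flapBL [0.5844 0.072  0.028 ]
lid [ 0.516  -0.0787  0.086 ]
lidL [ 0.5153 -0.0475  0.086 ]
lidR [ 0.5168 -0.1099  0.086 ]
small [0.4241 0.0259 0.06  ]
black [0.6565 0.1512 0.08  ]
tipL [ 0.5804 -0.0587  0.19  ]
tipR [ 0.5816 -0.1049  0.19  ]
s flapTL [0.5807 0.0787 0.152 ]
s flapTR [ 0.5841 -0.2376  0.152 ]
s flapBL [0.6104 0.057  0.    ]
s lid [ 0.512  -0.0759  0.086 ]
s small [0.4214 0.0291 0.06  ]
s roofBL [0.7208 0.0802 0.15  ]
(array([ 0.5164, -0.0803,  0.0805]), np.float64(0.0002)) (array([ 0.5842, -0.0868,  0.1788]), np.float64(0.0018)) (array([0.4243, 0.0254, 0.0553]), np.float64(0.0008))
tub [0.6019 0.4498 0.071 ]
sink [ 0.546  -0.2132  0.    ]
sink [ 0.672  -0.2145  0.    ]
sink [ 0.4094 -0.2199  0.    ]
```

The jar lid is at about (0.516,−0.08), the flap hinge at about (0.595,−0.085) and the tongue at about (0.586,−0.085,0.18). The bin's yaw is about 0.02. The numbers agree with the given sizes. Next I hover over the jar, with the tool half-turned to keep joint 6 in range.

```bash
python3 - <<'E'
from h import *
go([.49,-.08,.25],R.from_matrix(np.array([[-1,0,0],[0,1,0],[0,0,-1]]).T))
x,r=pose();T=viewer.get_calibration('wrist')['T'];print(r.inv().apply(T[:3,3]-x),(r.inv()*R.from_matrix(T[:3,:3])).as_matrix().round(2))
E
```

```text
shift [ 0.4475 -0.3597 -0.0048] rot [ 0.0000e+00 -2.3000e-03 -2.8558e+00]
[ 7.51377701e-02 -5.52681069e-05 -1.28922514e-01] [[ 0.   -0.95 -0.3 ]
 [ 1.    0.   -0.  ]
 [ 0.   -0.3   0.95]]
```

The rows are not in the units I measure in: shifts go in shares of 0.75 m and turns go in shares of 4 rad. I convert before sending: 0.4475 m / 0.75 = 0.5967, 0.421 m / 0.75 = 0.5613, -2.856 rad / 4 = -0.714.

Call:
step_hand(
  motion=[
    [[0.0353, -0.028, 0], [0, 0, -0.042]],
    [[0.0701, -0.056, 0], [0, 0, -0.084]],
    [[0.1053, -0.084, 0], [0, 0, -0.126]],
    [[0.14, -0.1133, 0], [0, 0, -0.168]],
    [[0.176, -0.1413, 0], [0, 0, -0.21]],
    [[0.2107, -0.1693, 0], [0, 0, -0.252]],
    [[0.2453, -0.1973, 0], [0, 0, -0.294]],
    [[0.2813, -0.2253, 0], [0, 0, -0.336]],
    [[0.316, -0.2533, 0], [0, 0, -0.378]],
    [[0.3507, -0.2827, 0], [0, 0, -0.42]],
    [[0.3867, -0.3107, 0], [0, 0, -0.462]],
    [[0.4213, -0.3387, 0], [0, 0, -0.504]],
    [[0.456, -0.3667, 0], [0, 0, -0.546]],
    [[0.492, -0.3947, 0], [0, 0, -0.588]],
    [[0.5267, -0.4227, 0], [0, 0, -0.63]],
    [[0.5613, -0.452, 0], [0, 0, -0.672]],
    [[0.5967, -0.48, -0.0067], [0, 0, -0.714]],
    [[0.5967, -0.48, -0.0067], [0, 0, -0.714]],
    [[0.5967, -0.48, -0.0067], [0, 0, -0.714]],
  ],
  jaw=0.085,
)

```text
t: 2.48
tcp_pos: [0.4895, -0.0802, 0.2498]
tool_rot: [-0.001, 0.0, 1.0, -0.0]
wrist_force: [-0.1, 0.8, -0.5]
gripper_width: 0.0851
grasp_force: 0.0
```

```bash
python3 - <<'E'
from h import *
print(pose()[0],pose()[1].as_matrix().round(2)); c=viewer.get_calibration('wrist'); im=viewer.get_image('wrist')
import pickle;pickle.dump(c,open('w1.pkl','wb'))
cv2.imwrite('pics/w1.png',im);
E
```

```text
[ 0.48952104 -0.08017286  0.24984846] [[-1.  0. -0.]
 [ 0.  1. -0.]
 [ 0. -0. -1.]]
```

View pics/w1.png

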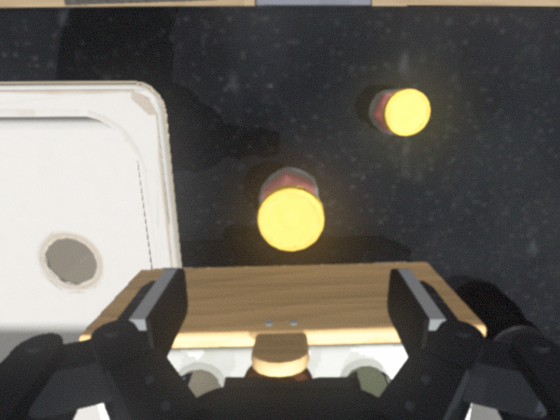

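The wrist view shows the lid at (291,216), with the jar body square to the image to within a few degrees. The flap's lower edge runs from (147,270) to (430,263), and the tongue top is at about (280,350).

```bash
python3 - <<'E'
from h import *;import pickle
c=pickle.load(open('w1.pkl','rb'))
for n,u,z in [('lid',(291,216),.086),('lidL',(257,216),.086),('lidR',(325,216),.086),('flapBr',(147,270),.028),('flapBl',(430,263),.028),('TL',(478,329),.152),('TR',(88,341),.152),('tonL',(308,350),.195),('tonR',(253,350),.195),('small',(408,112),.055),('bodyL',(259,190),.04),('bodyR',(320,190),.04)]: print(n,atz('wrist',u,z,c))
im=cv2.imread('pics/w1.png')[155:260,225:365];cv2.imwrite('pics/w1c.png',cv2.resize(im,None,fx=5,fy=5,interpolation=cv2.INTER_CUBIC))
E
```

```text
lid [ 0.5124 -0.0769  0.086 ]
lidL [ 0.5124 -0.1071  0.086 ]
lidR [ 0.5124 -0.0467  0.086 ]
flapBr [ 0.5963 -0.2374  0.028 ]
flapBl [0.5877 0.0789 0.028 ]
TL [0.5819 0.0668 0.152 ]
TR [ 0.593  -0.2358  0.152 ]
tonL [ 0.5651 -0.0671  0.195 ]
tonR [ 0.5651 -0.1021  0.195 ]
small [0.4242 0.0285 0.055 ]
bodyL [ 0.5006 -0.1085  0.04  ]
bodyR [ 0.5006 -0.0473  0.04  ]
```

View pics/w1c.png

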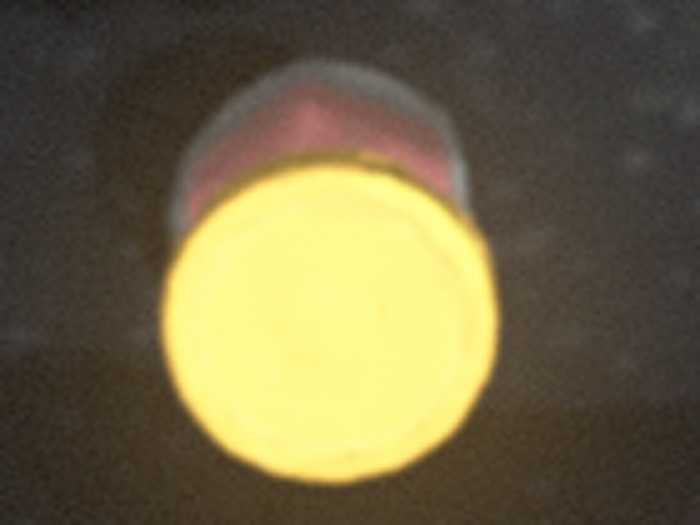

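Converted, 0.202 m / 0.75 = 0.2693, 0.05 m / 0.75 = 0.0667, -0.15 rad / 4 = -0.0375.

Call:
step_hand(
  motion=[
    [[-0.016, 0.0013, 0.0267], [0, -0.0375, -0.0068]],
    [[-0.0327, 0.0013, 0.0667], [0, -0.0375, -0.0068]],
    [[-0.0327, 0.0013, 0.12], [0, -0.0375, -0.0068]],
    [[-0.0327, 0.0013, 0.1733], [0, -0.0375, -0.0068]],
    [[-0.0327, 0.0013, 0.22], [0, -0.0375, -0.0068]],
    [[-0.0327, 0.0013, 0.2533], [0, -0.0375, -0.0068]],
    [[-0.0327, 0.0013, 0.2693], [0, -0.0375, -0.0068]],
    [[-0.0327, 0.0013, 0.2693], [0, -0.0375, -0.0068]],
    [[-0.0327, 0.0013, 0.2693], [0, -0.0375, -0.0068]],
  ],
  jaw=0.085,
)

```text
t: 3.65
tcp_pos: [0.5153, -0.0797, 0.0494]
tool_rot: [0.076, -0.013, 0.997, -0.0]
wrist_force: [-0.5, 0.1, -0.1]
gripper_width: 0.0847
grasp_force: 0.0
```

Call:
step_hand(
  motion=[
    [[0, 0, 0], [0, 0, 0]],
    [[0, 0, 0], [0, 0, 0]],
    [[0, 0, 0], [0, 0, 0]],
    [[0, 0, 0], [0, 0, 0]],
    [[0, 0, 0], [0, 0, 0]],
  ],
  jaw=0.04,
  grip_n=45,
)

```text
t: 4.28
tcp_pos: [0.5154, -0.0792, 0.0498]
tool_rot: [0.076, -0.014, 0.997, -0.0]
wrist_force: [-1.7, 1.6, 7.2]
gripper_width: 0.0591
grasp_force: 46.5
```

Converted, 0.25 m / 0.75 = 0.3333, -0.069 m / 0.75 = -0.092.

Call:
step_hand(
  motion=[
    [[-0.0027, 0, -0.02], [0, 0, 0]],
    [[-0.008, 0, -0.0533], [0, 0, 0]],
    [[-0.014, 0, -0.092], [0, 0, 0]],
    [[-0.016, 0.0267, -0.092], [0, 0, 0]],
    [[-0.0173, 0.0733, -0.092], [0, 0, 0]],
    [[-0.02, 0.1267, -0.0907], [0, 0, 0]],
    [[-0.0227, 0.18, -0.0907], [0, 0, 0]],
    [[-0.0253, 0.2333, -0.0893], [0, 0, 0]],
    [[-0.028, 0.2867, -0.0893], [0, 0, 0]],
    [[-0.0293, 0.32, -0.0893], [0, 0, 0]],
    [[-0.0297, 0.3333, -0.0893], [0, 0, 0]],
    [[-0.0297, 0.3333, -0.0893], [0, 0, 0]],
    [[-0.0253, 0.3333, -0.0627], [0, 0, 0]],
    [[-0.022, 0.3333, -0.036], [0, 0, 0]],
    [[-0.018, 0.3333, -0.0133], [0, 0, 0]],
    [[-0.0167, 0.3333, -0.004], [0, 0, 0]],
    [[-0.016, 0.3333, 0.0011], [0, 0, 0]],
    [[-0.016, 0.3333, 0.0011], [0, 0, 0]],
    [[-0.016, 0.3333, 0.0011], [0, 0, 0]],
  ],
)

```text
t: 6.65
tcp_pos: [0.5203, 0.1707, 0.0498]
tool_rot: [0.076, -0.013, 0.997, -0.0]
wrist_force: [-3.4, -2.0, 4.1]
gripper_width: 0.0591
grasp_force: 49.6
```

Call:
step_hand(
  motion=[
    [[0, 0, 0], [0, 0, 0]],
    [[0, 0, 0], [0, 0, 0]],
    [[0, 0, 0], [0, 0, 0]],
    [[0, 0, 0], [0, 0, 0]],
  ],
  jaw=0.085,
)

```text
t: 7.15
tcp_pos: [0.5198, 0.1711, 0.0488]
tool_rot: [0.075, -0.014, 0.997, 0.0]
wrist_force: [-0.2, -0.0, 0.3]
gripper_width: 0.0848
grasp_force: 0.0
```

Call:
step_hand(
  motion=[
    [[0, 0, -0.0267], [0, 0, 0]],
    [[0, 0, -0.0667], [0, 0, 0]],
    [[0, 0, -0.1333], [0, 0, 0]],
    [[0, 0, -0.2], [0, 0, 0]],
    [[0, 0, -0.2667], [0, 0, 0]],
    [[0, 0, -0.2667], [0, 0, 0]],
  ],
)

```text
t: 7.9
tcp_pos: [0.492, 0.1713, 0.2514]
tool_rot: [0.079, -0.014, 0.997, 0.001]
wrist_force: [1.6, -0.1, -0.4]
gripper_width: 0.0851
grasp_force: 0.0
```

```bash
python3 - <<'E'
from h import *
a=viewer.get_image('top')[110:290,200:460]; b=viewer.get_image('scene')[85:285,215:395]
v=lambda i:cv2.resize(i,(400,int(i.shape[0]*400/i.shape[1])),interpolation=cv2.INTER_CUBIC)
a,b=v(a),v(b);o=np.zeros((max(len(a),len(b)),800,3),np.uint8);o[:len(a),:400]=a;o[:len(b),400:]=b
cv2.imwrite('pics/p2.png',o)
E
```

```text
(no output)
```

View pics/p2.png

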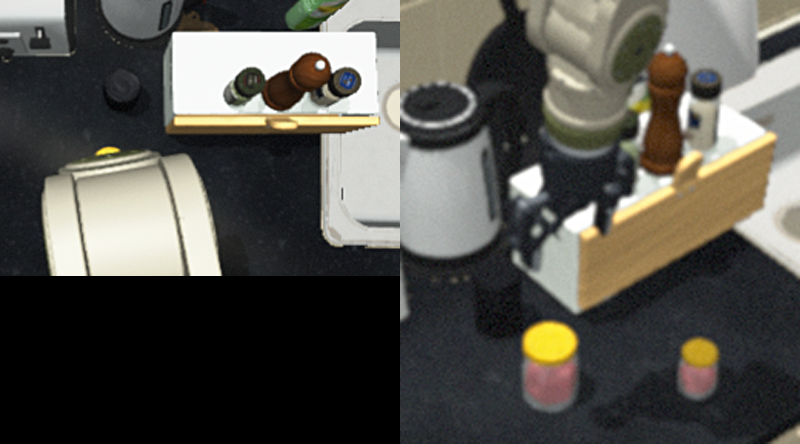

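The picture shows the jar upright left of the bin front, with the lid at about (550,345) in the right half. The bin, mill and spice jars are untouched. Next I plan the tongue grasp.

```bash
python3 - <<'E'
from h import *
Tt=lambda u,v:(255+u/3.9,120+v/3.8)
for n,u,z in [('millTop',(597,124),.32),('herbTop',(420,162),.255),('spTop',(665,160),.255),('millFrontBase',(497,234),.155),('herbFront',(372,224),.15),('spFront',(608,224),.15)]: print(n,atz('top',Tt(*u),z))
print('scene mill top',atz('scene',(235+302/3,85+66/3),.32), atz('scene',(235+355/3,85+104/3),.255),atz('scene',(235+241/3,85+160/3),.255))
# board check: predicted features
for nm,p in [('tongue pt',[.584,-.083,.182]),('tip',[.579,-.083,.201])]: print(nm,proj('top',p),(proj('scene',p)-[235,85])*3,(proj('top',p)-[255,120])*[3.9,3.8])
t=.7; Rt=R.from_euler('z',.027)*R.from_matrix(np.array([[-np.cos(t),0,-np.sin(t)],[0,1,0],[np.sin(t),0,-np.cos(t)]]).T)
# columns: x,y,z ; want z=(sin,0,-cos), y=(0,1,0), x=y×z
z=np.array([np.sin(t),0,-np.cos(t)]);y=np.array([0,1,0]);x=np.cross(y,z)
Rt=R.from_euler('z',.027)*R.from_matrix(np.c_[x,y,z]); z=Rt.as_matrix()[:,2]
g=np.array([.582,-.083,.186])+.005*z
print(g); go(g-.1*z,Rt); print(Rt.as_matrix().round(3))
E
```

```text
millTop [ 0.6356 -0.0899  0.32  ]
herbTop [ 0.6287 -0.0175  0.255 ]
spTop [ 0.6335 -0.1511  0.255 ]
millFrontBase [ 0.6081 -0.0899  0.155 ]
herbFront [ 0.6133 -0.0148  0.15  ]
spFront [ 0.6172 -0.1596  0.15  ]
scene mill top [ 0.6287 -0.0832  0.32  ] [ 0.6288 -0.1505  0.255 ] [ 0.6238 -0.0147  0.255 ]
tongue pt [383.1 189.8] [326.1 220.8] [499.59 265.24]
tip [385.6 190.7] [331.2 206.4] [509.34 268.66]
[ 0.58521991 -0.08291304  0.18217579]
shift [-0.0253 -0.2562 -0.0076] rot [-0.0017 -0.5487  0.001 ]
[[-0.765 -0.027  0.644]
 [-0.021  1.     0.017]
 [-0.644  0.    -0.765]]
```

Converted, -0.2562 m / 0.75 = -0.3416, -0.016 m / 0.75 = -0.0213, -0.549 rad / 4 = -0.1373.

Call:
step_hand(
  motion=[
    [[-0.0053, -0.04, -0.0027], [0, -0.0225, 0]],
    [[-0.0107, -0.0933, -0.0053], [0, -0.045, 0]],
    [[-0.016, -0.1467, -0.0067], [0, -0.0675, 0]],
    [[-0.0213, -0.2, -0.008], [0, -0.09, 0]],
    [[-0.0267, -0.2533, -0.0093], [0, -0.115, 0]],
    [[-0.0307, -0.3, -0.01], [0, -0.1373, 0]],
    [[-0.0333, -0.3307, -0.01], [0, -0.1373, 0]],
    [[-0.0337, -0.3416, -0.0101], [0, -0.1373, 0]],
    [[-0.0337, -0.3416, -0.0101], [0, -0.1373, 0]],
    [[-0.0337, -0.3416, -0.0101], [0, -0.1373, 0]],
  ],
  jaw=0.062,
)

```text
t: 9.25
tcp_pos: [0.5206, -0.0839, 0.2578]
tool_rot: [0.342, -0.014, 0.94, 0.004]
wrist_force: [-0.4, -0.3, -0.1]
gripper_width: 0.0621
grasp_force: 0.0
```

```bash
python3 - <<'E'
from h import *
c=viewer.get_calibration('wrist'); im=viewer.get_image('wrist'); cv2.imwrite('pics/w2.png',im)
p,r=pose();print(p,r.as_matrix().round(3))
Z=r.as_matrix()[:,2]
for q in ([.584,-.083,.182],[.579,-.083,.201],[.579,-.063,.201],p+.095*Z): print(proj('wrist',q,c))
E
```

```text
[ 0.52061649 -0.08377417  0.25803429] [[-0.766 -0.029  0.643]
 [-0.023  1.     0.017]
 [-0.643 -0.002 -0.766]]
[286.  213.8]
[286.1 234.7]
[316.8 235.2]
[287.4 216.1]
```

View pics/w2.png

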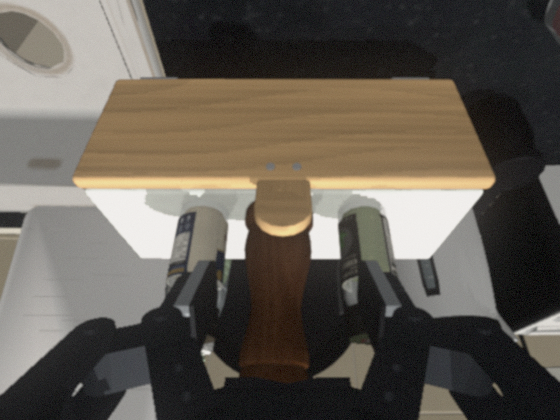

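The tongue is centred at (284,234), matching the prediction of (286,235) and midway between the fingers. I advance along the tool axis.

Converted, 0.1 m / 0.75 = 0.1333, 0.088 m / 0.75 = 0.1173.

Call:
step_hand(
  motion=[
    [[0, 0, 0.0267], [0, 0, 0]],
    [[0, 0, 0.06], [0, 0, 0]],
    [[0, 0, 0.0933], [0, 0, 0]],
    [[0, 0, 0.1173], [0, 0, 0]],
    [[0, 0, 0.1333], [0, 0, 0]],
    [[0, 0, 0.1333], [0, 0, 0]],
  ],
)

```text
t: 10.05
tcp_pos: [0.5848, -0.0823, 0.181]
tool_rot: [0.342, -0.014, 0.94, 0.004]
wrist_force: [-0.9, 1.1, -0.3]
gripper_width: 0.062
grasp_force: 0.0
```

Call:
step_hand(
  motion=[
    [[0, 0, 0], [0, 0, 0]],
    [[0, 0, 0], [0, 0, 0]],
    [[0, 0, 0], [0, 0, 0]],
    [[0, 0, 0], [0, 0, 0]],
  ],
  jaw=0.02,
  grip_n=40,
)

```text
t: 10.55
tcp_pos: [0.5853, -0.085, 0.183]
tool_rot: [0.343, -0.012, 0.939, 0.002]
wrist_force: [2.1, -5.4, -2.2]
gripper_width: 0.0388
grasp_force: 41.3
```

```bash
python3 - <<'E'
from h import *
p,r=pose();M=r.as_matrix();yaw=.027;Rz=R.from_euler('z',yaw).as_matrix()
H=np.array([.597,-.083,.036])
g=p-.005*M[:,2]; d=Rz.T@(g-H); rad=np.hypot(d[0],d[2]); a0=np.arctan2(-d[0],d[2]); print('grasp',g,'rad',rad,'ang',a0)
aend=1.47+np.arctan2(9,146)+.03; N=20
for k in range(1,N+1):
    a=a0+(aend-a0)*k/N; tilt=.55*k/N
    Rk=r*R.from_euler('y',tilt); Mk=Rk.as_matrix()
    gk=H+Rz@np.array([-rad*np.sin(a),d[1],rad*np.cos(a)]); tk=gk+.005*Mk[:,2]
    print(*r.inv().apply(tk-p).round(4),'0',round(tilt,3),'0',sep=' ',end=';\n')
E
```

```text
grasp [ 0.58203028 -0.0851072   0.18684389] rad 0.15158995037154974 ang 0.09925358191829992
0.0095 -0.0 -0.0059 0 0.028 0;
0.0194 -0.0 -0.0112 0 0.055 0;
0.0297 -0.0001 -0.0157 0 0.083 0;
0.0402 -0.0001 -0.0194 0 0.11 0;
0.051 -0.0001 -0.0224 0 0.138 0;
0.062 -0.0001 -0.0246 0 0.165 0;
0.0732 -0.0001 -0.0261 0 0.193 0;
0.0844 -0.0001 -0.0267 0 0.22 0;
0.0956 -0.0001 -0.0265 0 0.247 0;
0.1067 -0.0 -0.0255 0 0.275 0;
0.1178 -0.0 -0.0237 0 0.303 0;
0.1287 0.0 -0.0211 0 0.33 0;
0.1394 0.0 -0.0177 0 0.358 0;
0.1498 0.0001 -0.0136 0 0.385 0;
0.1598 0.0001 -0.0088 0 0.412 0;
0.1695 0.0002 -0.0032 0 0.44 0;
0.1787 0.0002 0.0031 0 0.468 0;
0.1875 0.0002 0.0099 0 0.495 0;
0.1957 0.0003 0.0174 0 0.523 0;
0.2033 0.0004 0.0255 0 0.55 0;
```

Converted, 0.0845 m / 0.75 = 0.1127, 0.073 m / 0.75 = 0.0973, 0.22 rad / 4 = 0.055.

Call:
step_hand(
  motion=[
    [[0.0127, -0.0013, -0.008], [0, 0.007, 0]],
    [[0.026, -0.0027, -0.0147], [0, 0.0138, 0]],
    [[0.04, -0.0027, -0.0207], [0, 0.0208, 0]],
    [[0.0533, -0.0027, -0.026], [0, 0.0275, 0]],
    [[0.068, -0.0027, -0.03], [0, 0.0345, 0]],
    [[0.0827, -0.0027, -0.0327], [0, 0.0413, 0]],
    [[0.0973, -0.0027, -0.0347], [0, 0.0483, 0]],
    [[0.1127, -0.0027, -0.0353], [0, 0.055, 0]],
  ],
)

```text
t: 11.55
tcp_pos: [0.5049, -0.0875, 0.1506]
tool_rot: [0.24, -0.014, 0.971, 0.002]
wrist_force: [-1.2, 4.6, 7.8]
gripper_width: 0.0388
grasp_force: 43.7
```

```bash
python3 - <<'E'
from h import *
s=status.read_state();p,r=pose();M=r.as_matrix();H=np.array([.597,-.083,.036])
g=p-.005*M[:,2]; d=R.from_euler('z',.027).as_matrix().T@(g-H); print(np.hypot(d[0],d[2]),np.arctan2(-d[0],d[2]),s['wrist_force'],s['moment'])
E
```

```text
0.15196767059188654 0.6708112202138259 [-1.20388254  4.59631768  7.81678027] [ 0.6664674  -0.5139809   0.38157091]
```

```bash
python3 - <<'E'
from h import *
p,r=pose();M=r.as_matrix();Rz=R.from_euler('z',.027).as_matrix()
H=np.array([.597,-.083,.036])
g=p-.005*M[:,2]; d=Rz.T@(g-H); rad=np.hypot(d[0],d[2]); a0=np.arctan2(-d[0],d[2])
aend=1.47+.0616+.03; N=12
for k in range(1,N+1):
    a=a0+(aend-a0)*k/N; tilt=.33*k/N
    Mk=(r*R.from_euler('y',tilt)).as_matrix()
    tk=H+Rz@np.array([-rad*np.sin(a),d[1],rad*np.cos(a)])+.005*Mk[:,2]
    print(*r.inv().apply(tk-p).round(4),0,round(tilt,3),0)
E
```

```text
0.0111 0.0 0.0025 0 0.028 0
0.0221 0.0001 0.0058 0 0.055 0
0.0327 0.0001 0.0099 0 0.083 0
0.043 0.0001 0.0147 0 0.11 0
0.0529 0.0002 0.0203 0 0.138 0
0.0624 0.0002 0.0266 0 0.165 0
0.0714 0.0002 0.0336 0 0.193 0
0.0798 0.0003 0.0412 0 0.22 0
0.0877 0.0003 0.0494 0 0.248 0
0.0949 0.0004 0.0582 0 0.275 0
0.1014 0.0004 0.0674 0 0.303 0
0.1073 0.0004 0.0771 0 0.33 0
```

Converted, 0.107 m / 0.75 = 0.1427, 0.1015 m / 0.75 = 0.1353, 0.33 rad / 4 = 0.0825.

Call:
step_hand(
  motion=[
    [[0.0147, 0, 0.0033], [0, 0.007, 0]],
    [[0.0293, 0, 0.008], [0, 0.0138, 0]],
    [[0.0433, 0, 0.0133], [0, 0.0208, 0]],
    [[0.0573, 0, 0.0193], [0, 0.0275, 0]],
    [[0.0707, 0, 0.0273], [0, 0.0345, 0]],
    [[0.0833, 0, 0.0353], [0, 0.0413, 0]],
    [[0.0953, 0, 0.0447], [0, 0.0483, 0]],
    [[0.1067, 0, 0.0547], [0, 0.055, 0]],
    [[0.1167, 0, 0.066], [0, 0.062, 0]],
    [[0.1267, 0, 0.0773], [0, 0.0688, 0]],
    [[0.1353, 0, 0.09], [0, 0.0758, 0]],
    [[0.1427, 0, 0.1027], [0, 0.0825, 0]],
    [[0.1427, 0, 0.1027], [0, 0.0825, 0]],
  ],
)

```text
t: 13.18
tcp_pos: [0.4454, -0.0893, 0.0315]
tool_rot: [0.075, -0.014, 0.997, 0.0]
wrist_force: [-1.9, 7.5, 22.3]
gripper_width: 0.0388
grasp_force: 49.0
```

```bash
python3 - <<'E'
from h import *
s=status.read_state();p,r=pose();M=r.as_matrix();H=np.array([.597,-.083,.036])
g=p-.005*M[:,2]; d=R.from_euler('z',.027).as_matrix().T@(g-H); print(g,np.hypot(d[0],d[2]),np.arctan2(-d[0],d[2])-.0616,s['wrist_force'])
E
```

```text
[ 0.44469664 -0.08926668  0.03640905] 0.15241757607897913 1.5065125471622225 [-1.85220421  7.54770522 22.25363236]
```

Call:
step_hand(
  motion=[
    [[0, 0, 0], [0, 0, 0]],
    [[0, 0, 0], [0, 0, 0]],
    [[0, 0, 0], [0, 0, 0]],
    [[0, 0, 0], [0, 0, 0]],
  ],
  jaw=0.065,
)

```text
t: 13.68
tcp_pos: [0.4432, -0.0894, 0.0296]
tool_rot: [0.074, -0.013, 0.997, -0.0]
wrist_force: [-0.6, 0.3, -0.3]
gripper_width: 0.065
grasp_force: 0.0
```

Call:
step_hand(
  motion=[
    [[0, 0, -0.0267], [0, 0, 0]],
    [[0, 0, -0.0667], [0, 0, 0]],
    [[0, 0, -0.1333], [0, 0, 0]],
    [[0, 0, -0.2], [0, 0, 0]],
    [[0.0267, -0.0667, -0.2667], [0, 0, 0]],
    [[0.04, -0.1467, -0.28], [0, 0, 0]],
    [[0.04, -0.2267, -0.28], [0, 0, 0]],
    [[0.04, -0.2933, -0.28], [0, 0, 0]],
    [[0.04, -0.2933, -0.28], [0, 0, 0]],
  ],
)

```text
t: 14.8
tcp_pos: [0.3886, -0.3143, 0.2331]
tool_rot: [0.074, -0.011, 0.997, -0.001]
wrist_force: [-0.3, 0.4, -0.6]
gripper_width: 0.0652
grasp_force: 0.0
```

```bash
python3 - <<'E'
from h import *
a=viewer.get_image('top')[110:290,140:460]; b=viewer.get_image('scene')[85:285,135:395]
v=lambda i:cv2.resize(i,(int(i.shape[1]*300/i.shape[0]*.8),int(300*.8)),interpolation=cv2.INTER_CUBIC)
v=lambda i:cv2.resize(i,(400,int(i.shape[0]*400/i.shape[1])),interpolation=cv2.INTER_CUBIC)
a,b=v(a),v(b);o=np.zeros((max(len(a),len(b)),800,3),np.uint8);o[:len(a),:400]=a;o[:len(b),400:]=b
cv2.imwrite('pics/p3.png',o)
for q in ([.451,-.083,.042],[.432,-.083,.039],[.483,.077,.04],[.491,-.243,.04]): print((proj('scene',q)-[135,85])*400/260+[400,0],(proj('top',q)-[140,110])*1.25)
E
```

```text
[765.84615385 213.23076923] [283.75 173.  ]
[773.23076923 220.46153846] [283.375 182.125]
[684.15384615 243.23076923] [207.625 155.875]
[813.23076923 166.30769231] [358.875 155.75 ]
```

View pics/p3.png

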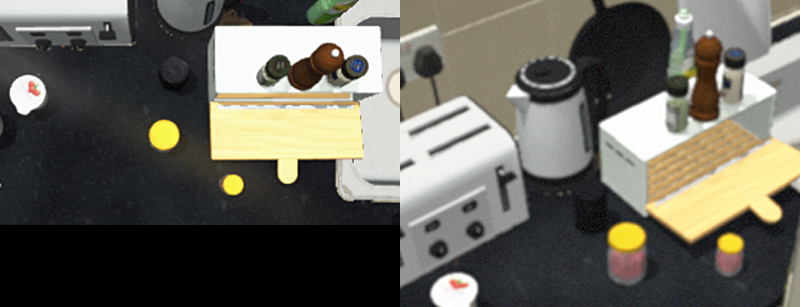

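The flap is down: the tongue tip is at (775,219) against (773,220) predicted for fully down. The jar is upright and clear at (627,250), and everything else stands.

```bash
python3 -c "
from station import bot
print(bot.hand_in())"
```

```text
the job is handed in; nothing more can be done
None
```

The jam jar stands upright to the left of the bin, clear of the flap; the flap is fully down and released, the mill, spice jars and tub stand untouched, and the job was handed in at about 15 s.

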